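# Zero the supply and hold a converter on the sprung test contact

## Robot

A 6-joint arm with a two-finger parallel gripper is mounted at the origin on the work surface. World frame = base frame: x ahead of the robot, y to its left, z up, the work surface at z = 0. Lengths are in m, angles in degrees, forces in N, time in s.
With the tool pointing down it reaches from about 0.325 to 0.85 m from the base axis. Payload 15.5 kg.
Tool frame: the origin (TCP) lies midway between the tips of the shut fingers; the grasp point (between the pads) lies 19 mm behind it; z points along the fingers, y is the line along which they close (so a half turn about z gives the same grasp; the last joint's range is limited). The gripper opens to 91 mm and grips with 3 to 60 N. Pads are 32 mm wide; open, the fingers measure 118 mm over their backs; the gripper's body (76 mm by 178 mm) begins 60 mm behind the grasp point.
Start: joints at [-71.419, 28.281, 77.091, -0, 74.628, -5.472], TCP at [0.255, -0.571, 0.214] pointing down, gripper open.
Joint ranges: [-166.48, 166.48], [-47.26, 123.95], [12.59, 153.08], [-70.14, 250.14], [6.76, 159.57], [-176.63, 176.63]. Speed limits (degrees/s): [108.29, 108.29, 147.25, 172.46, 172.46, 172.46].

## Interface

Orientations are given as a 3x3 rotation matrix whose columns are the frame's x, y, z axes.
In Python, from bench import ctrl gives the robot as it stands. The module is installed in compiled form; this text tells all that it offers. Calls block until the motion is done:
- ctrl.goto(position, orientation): joint-space move of the TCP to a pose.
- ctrl.move_l(position, vel=0.15, ori=None, contact_N=None): straight line of the TCP; ori=None keeps the orientation; vel is the mean speed in m/s. With contact_N (N) it stops when the force on the tool has changed by that much, and returns True; else False.
- ctrl.movej(angles): joint-space move.
- ctrl.command_gripper(opening): opening from 0.0 (shut) to 1.0 (fully open); the grip force is fixed at half the most; returns when the fingers have stopped.
- ctrl.sleep(seconds).
- ctrl.ik(position, orientation): joint angles nearest the present ones, or None.
- ctrl.read_camera(name): name is "scene" or "top"; returns the picture (480x640x3 uint8, blue, green, red); there is no depth.
- ctrl.camera_params(name): a dict with "fx", "fy", "cx", "cy" (pixels), "pose" (4x4, takes a point from camera to world coordinates). Camera axes: x right, y up, looking along -z (the intrinsics and any distortion apply to the point x, -y, -z); pixel columns grow to the right and rows downward; lengths in m; the calibration is good to about 2 mm. A picture is of the moment at which its call begins. camera_params takes no time and is no camera call.
A pose or a line that the arm cannot do raises ctrl.MotionError and nothing moves.
- ctrl.sign_off(): hands the job in; it is judged then, once.
Readings, each from a call of its own:
- ctrl.current_t(): time.
- ctrl.current_q(): joint angles.
- ctrl.current_dq(): joint speeds.
- ctrl.current_effort(): joint torques, N m.
- ctrl.current_tool_pos(): TCP position.
- ctrl.current_eef_rot(): TCP orientation.
- ctrl.current_contact_force(): force on the tool from outside, world axes, zero at the start.
- ctrl.current_wrist_torque(): the same for the moment, N m.
- ctrl.current_grip_width(): opening from 0.0 (shut) to 1.0 (fully open).
- ctrl.current_grasp_force(): force on a finger pad.
Only numpy, scipy, OpenCV 4.12 (cv2) and the standard library are available. Lean on these libraries where they do the work, as an engineer would, in place of code of your own. Each camera call takes 0.05 s, during which the arm holds its last target. There are 200 camera calls.

## Task

Before testing the converter, turn the voltage knob on top of the bench supply fully anticlockwise to its end stop. Then put the long finned converter module into the channel of the test cradle, flat on its floor, and push it along against the sprung plunger until its end rests squarely on both stop blocks. Finish while still holding it there with the robot, firmly against the stops but not ramming them (the spring would push it back if let go), and leave the other loose things on the bench where they are.

Things in the scene. Friction and masses are not known exactly. Their poses are not given: they have to be found in the camera images.
- volt_knob (a joint): Voltage knob of the bench supply, angle in rad: 0 = fully anticlockwise end stop, grows clockwise seen from above, up to 4.6. It starts somewhat clockwise of the stop and stays where it is left (light friction, 0.04 N m).
- volt_knob_grip (a point): Point on the knob's vertical axis at the height to grip it, 93 mm above the bench. The black knob, a 44 mm disc with a grip bar 42 mm long, 14 mm wide, from 70 to 100 mm above the bench, stands on a low white box (160 x 200 mm, top 56 mm above the bench). The bar lies along this point's x axis, which turns with the knob; a white mark is at its -x end; z is up.
- module_center (a point): Centre of the converter module, half-way up: a loose plain aluminium case 90 mm long (x) x 38 mm wide (y) x 48 mm tall (z), long dark fins on its top, black end plates, about 0.25 kg. It stands on the bench; grip it across its 38 mm width, above its middle, so that the fingers clear the channel's rails. Either end may go against the plunger.
- cradle_seat (a point): Where the module's centre is when fully home in the test cradle: 34 mm above the bench, 24 mm above the channel floor, over the middle of the base. x = direction of pushing, along the channel towards the plunger; y across; z up.
- cradle: Test cradle, screwed to the bench: black base 200 (x) x 100 mm, 10 mm thick; its top is the channel floor. Origin under its middle, axes as cradle_seat. Two aluminium rails, 8 mm high above the base, 8 mm thick, 44 mm apart inside, run from x = -90 to +43 mm; open at -x, and the module can be lowered between them from above.
- stops: Two fixed aluminium stop blocks of the cradle, 20 mm apart, each 20 x 20 mm, 40 mm tall above the base; their faces lie 45 mm beyond cradle_seat in x and meet the module's end face when it is home. Behind them a grey plunger housing of equal height, to x = +98 mm. Origin and axes as the cradle body.
- plunger (a joint): Travel of the sprung brass plunger (14 mm diameter, 32 mm above the channel floor) between the stop blocks, in m: 0 = fully out, its nose 14 mm in front of the stop faces; grows as it is pressed; 0.014 when the module is on the stops. Spring about 4.5 N at the start of travel, 8 N at the stops; returns by itself. Sliding the module on the channel floor adds some friction.
- square_box: Bystander: a square aluminium box 50 x 50 x 30 mm, smooth top. Origin under its centre.
- tape_roll: Bystander: roll of tape lying flat, 84 mm diameter, 25 mm tall. Origin under its centre.
- solder_spool: Bystander: steel spool standing up, 52 mm diameter, 50 mm tall. Origin under its centre.
- screwdriver: Bystander: screwdriver 170 mm long, lying on the bench.
- cup: Bystander: white cup, 68 mm diameter, 55 mm tall. Origin under its centre.
- brush: Bystander: wooden brush 180 mm long, lying on the bench.
- sorting_dish: Bystander: white round flower-shaped dish, 155 mm across, 14 mm tall. Origin under its centre.
Not all that is in view belongs to the job. What is shaped like the part that bears module_center but blue, brown or turquoise is not meant.

How it is judged (in metres and radians):
On the way, in this order (a step that is already met when the one before it is completed fails the run):
1. the voltage knob is at its anticlockwise end stop (value of joint volt_knob below 0.08 rad), for 0.2 s.
2. the module is in the channel, pressed against the plunger onto both stops (value of joint plunger above 0.012 m and contact force between module and stops above 1 N), for 0.2 s.
At the end, for the whole second after the job is handed in: Knob within 0.08 rad of its stop; plunger pressed 12 mm or more; module on the stops with 1 to 60 N, within 6 mm of home, at most 5 mm off the channel floor, within 0.1 rad of straight and upright, at rest; the gripper still pressing on it at the end and for a second after (all of step 2 and value of joint volt_knob below 0.08 rad and contact force between module and stops below 60 N and contact force between the fingers and module above 1 N and horizontal distance between module_center and cradle_seat below 0.006 m and z of module_center in the frame of cradle_seat below 0.005 m and angle between the x axis of module_center and the x axis of cradle_seat, either way round below 0.1 rad and angle between module_center's own z axis and vertical below 0.1 rad and linear speed of module below 0.02 m/s); the arm keeps its last pose, push and grip.
It fails at once if a bystander is shoved away by more than 30 mm (distance of any of square_box, tape_roll, solder_spool, screwdriver, cup, brush, sorting_dish from where it was at the start of the episode above 0.03 m).
It also fails if it takes over 61 s, if anything falls off the work surface, if the arm or the gripper's body presses on something with over 40 N, if the wrist force passes 120 N, or if a joint passes its speed limit or range.

## Working session

There is one attempt and no reset: what is moved stays moved. The work goes in short steps, each a Python script; the robot and the scene stay as the last script left them, time stands still between calls to the robot, and variables do not carry over. Pictures are saved under pics/ and viewed, at most 10 in all, crops included, and the job is handed in when it is done.

```bash
mkdir -p pics
python3 - <<'E'
from bench import ctrl
import cv2,numpy as np
for n in("scene","top"):
    cv2.imwrite(f"pics/{n}0.png",ctrl.read_camera(n)); p=ctrl.camera_params(n); print(n,p)
print(ctrl.current_t())
E
```

```text
scene {'fx': 468.86902238819323, 'fy': 468.86902238819323, 'cx': 315.9379276393872, 'cy': 235.56553301640616, 'pose': array([[ 0.53530529, -0.48481621,  0.69166574,  1.34996943],
       [ 0.84460655,  0.31633096, -0.43194271, -0.56788569],
       [-0.00938246,  0.81540662,  0.57881258,  0.76973747],
       [ 0.        ,  0.        ,  0.        ,  1.        ]])}
top {'fx': 591.2768504035012, 'fy': 591.2768504035012, 'cx': 320.9697997569654, 'cy': 240.4389343501864, 'pose': array([[ 1.86833865e-03,  9.97193918e-01, -7.48384941e-02,
         4.24879613e-01],
       [-9.99976846e-01,  1.37335331e-03, -6.66496341e-03,
        -7.08248672e-02],
       [-6.54348128e-03,  7.48492136e-02,  9.97173394e-01,
         1.64521309e+00],
       [ 0.00000000e+00,  0.00000000e+00,  0.00000000e+00,
         1.00000000e+00]])}
0.1
```

View pics/scene0.png

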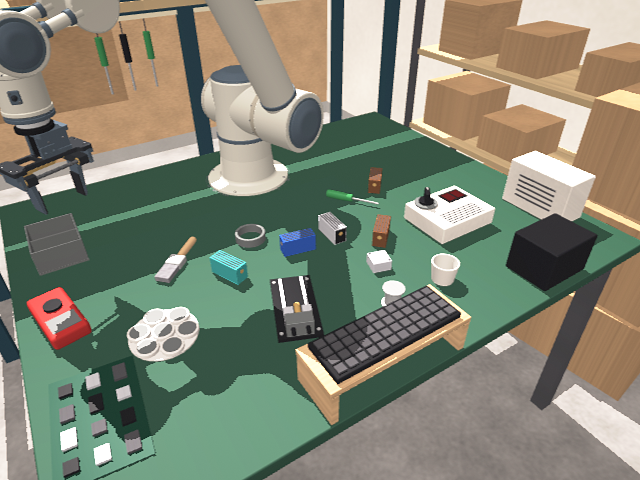

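View pics/top0.png

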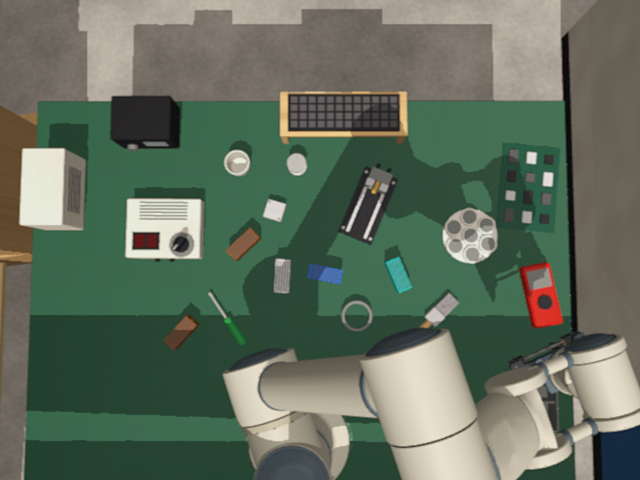

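The scene view shows the silver module at about (332,228), the cradle at (297,308), and the knob at (427,197). In the top view they are at (283,275), (368,203) and (181,243). Next I'll enlarge these three in the top view.

```bash
cat > h.py <<'E'
import numpy as np,cv2
from bench import ctrl
def ray(cam,u,v,z):
    p=ctrl.camera_params(cam);T=p["pose"]
    d=T[:3,:3]@np.array([(u-p["cx"])/p["fx"],-(v-p["cy"])/p["fy"],-1.])
    o=T[:3,3]; return o+d*(z-o[2])/d[2]
def down(yaw): # tool z down, tool y axis along direction yaw (rad) in the world
    y=np.array([np.cos(yaw),np.sin(yaw),0]);z=np.array([0,0,-1.]);return np.column_stack([np.cross(y,z),y,z])
E
python3 - <<'E'
import cv2,numpy as np
t=cv2.imread("pics/top0.png")
def c(x0,y0,w,h,s):return cv2.resize(t[y0:y0+h,x0:x0+w],None,fx=s,fy=s,interpolation=cv2.INTER_CUBIC)
k=c(160,222,45,45,6)   # 270x270
m=c(260,250,45,50,6)   # 270x300
r=c(330,157,75,95,6)   # 450x570
o=np.zeros((570,720,3),np.uint8);o[:270,:270]=k;o[270:570,:270]=m;o[:,270:]=r
cv2.imwrite("pics/crop1.png",o)
E
```

```text
(no output)
```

View pics/crop1.png

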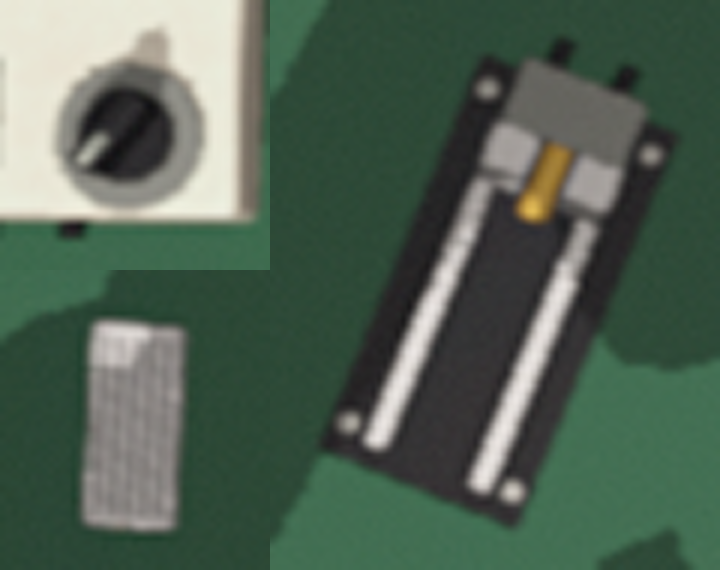

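```bash
cat >> h.py <<'E'
def crop(x,y,x0,y0,ox,oy,z): return ray("top",x0+(x-ox)/6-.4,y0+(y-oy)/6-.4,z)
E
python3 - <<'E'
from h import *
ang=lambda a,b:np.degrees(np.arctan2(b[1]-a[1],b[0]-a[0]))
K=lambda x,y,z:crop(x,y,160,222,0,0,z)
knob=K(126,131,.070); mk=K(80,163,.1)
print("knob",knob,"mark r",np.linalg.norm(mk-knob-[0,0,.03]),"bar yaw",ang(mk,knob))
M=lambda x,y:crop(x,y,260,250,0,270,.048)
print("mod",M(129.5,424),"yaw",ang(M(83,522),M(92,320)),np.linalg.norm(M(83,522)-M(92,320)))
C=lambda x,y,z=.01:crop(x,y,330,157,270,0,z)
tl,tr,br,bl=C(487,57),C(678,137),C(518,527),C(325,450)
print("cradle",(tl+tr+br+bl)/4,ang(bl,tl),ang(br,tr),ang(br,bl)-90,np.linalg.norm(tl-bl),np.linalg.norm(tr-tl))
rl=[C(375,440,.018),C(483,185,.018)];rr=[C(482,485,.018),C(588,225,.018)]
print("rails mid",(rl[0]+rl[1]+rr[0]+rr[1])/4,ang(*rl),ang(*rr), "plunger nose",C(533,210,.042))
for yaw in(45,-135):print(yaw,ctrl.ik([knob[0],knob[1],.2],down(np.radians(yaw))))
for n,p in(("mod",M(129.5,424)),("cr",(tl+tr+br+bl)/4)):
  for yaw in(87.5,-92.5,67.6,-112.4):print(n,yaw,ctrl.ik([p[0],p[1],.15],down(np.radians(yaw))))
# two-view check for the knob
p=ctrl.camera_params("scene");v=p["pose"][:3,:3].T@(np.r_[knob[:2],.1]-p["pose"][:3,3]);print("scene px of knob top",p["cx"]+p["fx"]*v[0]/-v[2],p["cy"]-p["fy"]*v[1]/-v[2])
E
```

```text
knob [0.53455135 0.31515594 0.07      ] mark r 0.02041721506806195 bar yaw -37.783776135164075
mod [0.45036676 0.0470292  0.048     ] yaw -2.110409784399446 0.09078090399931488
cradle [ 0.64602768 -0.19151141  0.01      ] -22.327543556413865 -22.455528207087404 -21.77125227671695 0.19903785332148746 0.0963714938690464
rails mid [ 0.62566053 -0.18156568  0.018     ] -22.922396047395008 -22.277544239737523 plunger nose [ 0.67932439 -0.20332296  0.042     ]
45 [ 2.50108647e+01  2.86597358e+01  7.87685909e+01 -2.54444375e-14
  7.25716733e+01 -1.99891353e+01]
-135 [ 2.50108647e+01  2.86597358e+01  7.87685909e+01 -2.54444375e-14
  7.25716733e+01  1.60010865e+02]
mod 87.5 [-1.60180669e+00  1.96187790e+01  1.05157340e+02 -2.54444375e-14
  5.52238810e+01 -8.91018067e+01]
mod -92.5 [-1.60180669e+00  1.96187790e+01  1.05157340e+02 -2.54444375e-14
  5.52238810e+01  9.08981933e+01]
mod 67.6 [-1.60180669e+00  1.96187790e+01  1.05157340e+02 -2.54444375e-14
  5.52238810e+01 -6.92018067e+01]
mod -112.4 [-1.60180669e+00  1.96187790e+01  1.05157340e+02 -2.54444375e-14
  5.52238810e+01  1.10798193e+02]
cr 87.5 [-2.15866962e+01  3.56446909e+01  7.37618137e+01 -2.54444375e-14
  7.05934954e+01 -1.09086696e+02]
cr -92.5 [-2.15866962e+01  3.56446909e+01  7.37618137e+01 -2.54444375e-14
  7.05934954e+01  7.09133038e+01]
cr 67.6 [-2.15866962e+01  3.56446909e+01  7.37618137e+01 -2.54444375e-14
  7.05934954e+01 -8.91866962e+01]
cr -112.4 [-2.15866962e+01  3.56446909e+01  7.37618137e+01 -2.54444375e-14
  7.05934954e+01  9.08133038e+01]
scene px of knob top 426.94406874359356 190.35082138161192
```

Run:
```python
from h import *
R=down(np.radians(-131)); k=[.5345,.3152]
ctrl.command_gripper(0.6)
ctrl.goto(k+[.2],R)
hit=ctrl.move_l(k+[.075],vel=.1,contact_N=8)
print(hit,ctrl.current_tool_pos(),ctrl.current_contact_force())
if not hit:
    ctrl.command_gripper(0.0)
    print("width mm",ctrl.current_grip_width()*91,ctrl.current_grasp_force(),ctrl.current_contact_force())
    q=np.array(ctrl.current_q());t0=ctrl.current_wrist_torque()[2];print(q,t0)
    for i in range(34):
        q[5]-=8
        if q[5]<-172:break
        ctrl.movej(q);t=ctrl.current_wrist_torque()[2];f=ctrl.current_contact_force()
        print(round(q[5]),round(t-t0,3),np.round(f,1).tolist(),round(ctrl.current_t(),1))
        if abs(t-t0)>.3:break
```

```text
False [0.53485922 0.31537037 0.07561679] [ 0.45034866 -0.33541496  0.24990316]
width mm 13.817352646162119 29.992201924324036 [ 3.4565808   2.61539282 -1.35441826]
[2.50172878e+01 3.68217587e+01 8.58090331e+01 4.87163159e-03
 5.73086435e+01 1.56017775e+02] -0.016662889759764148
148 0.021 [2.6, 1.5, -1.4] 6.4
140 0.071 [3.5, 3.3, -2.6] 6.7
132 0.005 [3.1, 4.0, -2.8] 7.0
124 0.062 [2.4, 4.1, -3.2] 7.2
116 0.078 [3.2, 5.4, -3.6] 7.5
108 -1.13 [3.4, 4.6, -3.7] 7.8
```

Run:
```python
from h import *
ctrl.sleep(.3);print(ctrl.current_q()[5],ctrl.current_wrist_torque()[2])
ctrl.command_gripper(0.6)
p=list(ctrl.current_tool_pos())[:2]
ctrl.move_l(p+[.2],vel=.2)
R=down(np.radians(87.9)); 
ctrl.goto([.4504,.0470,.16],R)
a=ctrl.read_camera("top");b=ctrl.read_camera("scene")
o=np.zeros((480,800,3),np.uint8)
o[:270,:270]=cv2.resize(a[222:267,160:205],None,fx=6,fy=6,interpolation=2)
o[:,300:800]=cv2.resize(b[120:280,260:427],(500,480),interpolation=2)
cv2.imwrite("pics/c2.png",o);print(ctrl.current_t(),ctrl.current_q())
```

```text
108.42737165489406 -1.0463452858458167
12.6917 [-1.59391947e+00  1.87447646e+01  1.04439835e+02  2.69926168e-03
  5.68110871e+01 -8.94894610e+01]
```

View pics/c2.png

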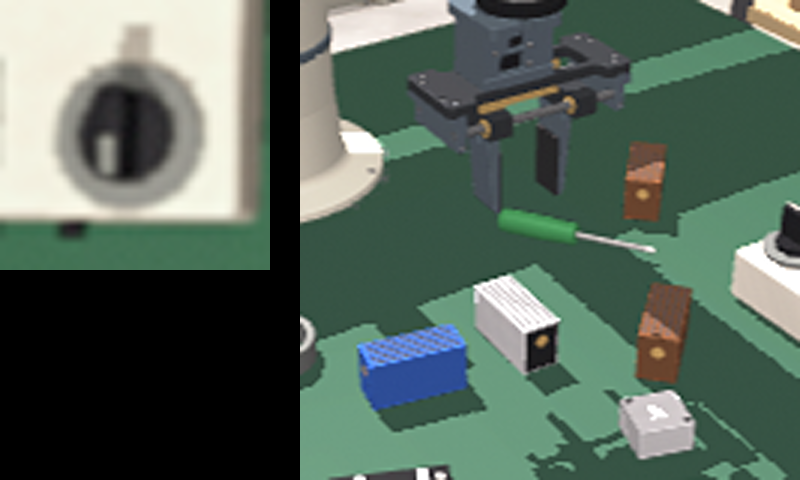

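The knob bar now lies along the image's vertical, with its mark at the bottom (crop 105,155), against the stop. The gripper hangs above the silver module, which stands undisturbed at scene px (332,220). Next I grasp the module.

Run:
```python
from h import *
hit=ctrl.move_l([.4504,.0470,.016],vel=.12,contact_N=8)
print(hit,ctrl.current_tool_pos())
if not hit:
    ctrl.command_gripper(0.0)
    print("mm",ctrl.current_grip_width()*91,ctrl.current_grasp_force(),ctrl.current_contact_force())
    ctrl.move_l([.4504,.0470,.13],vel=.15)
    print("mm",ctrl.current_grip_width()*91,ctrl.current_contact_force())
    th=np.radians(-22.4);x=np.array([np.cos(th),np.sin(th)]);y=np.array([-x[1],x[0]])
    seat=np.array([.6460,-.1915])+.001*y
    p=seat-.032*x
    R=down(th+np.pi/2)
    ctrl.goto([*p,.13],R); ctrl.move_l([*p,.050],vel=.15)
    a=ctrl.read_camera("top");b=ctrl.read_camera("scene")
    o=np.zeros((480,800,3),np.uint8)
    o[:,:400]=cv2.resize(a[150:258,320:410],(400,480),interpolation=2)
    o[:,400:800]=cv2.resize(b[225:345,250:350],(400,480),interpolation=2)
    cv2.imwrite("pics/c3.png",o);print(ctrl.current_t(),ctrl.current_tool_pos(),p,ctrl.current_contact_force())
```

```text
False [0.45071175 0.04699635 0.01645934]
mm 37.77615607151523 29.99098688364029 [-0.5001712  -0.45292405  5.97441121]
mm 37.568448443292134 [-0.77852519 -1.04429343 -2.84752561]
17.2167 [ 0.61751807 -0.17846972  0.05125608] [ 0.6167956 -0.1783812] [ 0.39849431 -0.11482248 -2.0864647 ]
```

View pics/c3.png

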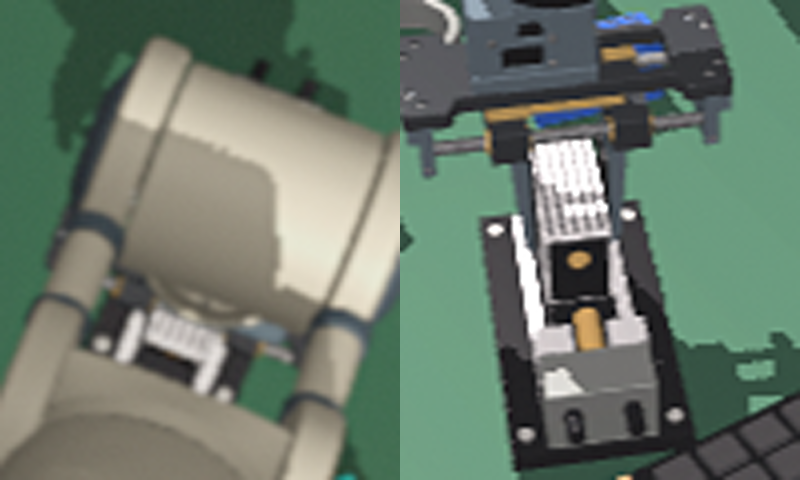

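Run:
```python
from h import *
p=ctrl.current_tool_pos()
th=np.radians(-22.4);x=np.array([np.cos(th),np.sin(th)]);y=np.array([-x[1],x[0]])
seat=np.array([.6460,-.1915])+.001*y; p=seat-.032*x
f0=np.array(ctrl.current_contact_force())
hit=ctrl.move_l([*p,.0245],vel=.04,contact_N=7)
f=np.array(ctrl.current_contact_force())-f0
print(hit,ctrl.current_tool_pos(),f,"along",f[:2]@x,"lat",f[:2]@y,ctrl.current_wrist_torque(),ctrl.current_t())
```

```text
True [ 0.61652986 -0.17832011  0.02582214] [0.64164311 0.80041387 4.59685826] along 0.28821457751388907 lat 0.9845306536843061 [-0.0062035  -0.30363996  0.01172922] 17.7917
```

Run:
```python
from h import *
th=np.radians(-22.4);x=np.array([np.cos(th),np.sin(th)]);y=np.array([-x[1],x[0]])
seat=np.array([.6460,-.1915])+.001*y
def st(h):
    f=np.array(ctrl.current_contact_force());d=np.array(ctrl.current_tool_pos())
    print(h,"s",round((d[:2]-seat)@x*1e3,2),"lat",round((d[:2]-seat)@y*1e3,2),"z",round(d[2],4),"F along",round(f[:2]@x,1),"lat",round(f[:2]@y,1),"z",round(f[2],1),"w",round(ctrl.current_grip_width()*91,1),round(ctrl.current_t(),1))
st(0)
h=ctrl.move_l([*(seat-.010*x),.0255],vel=.05,contact_N=30);st(h)
for s in np.arange(-.006,.0075,.0015):
    h=ctrl.move_l([*(seat+s*x),.0255],vel=.03,contact_N=20);st(h)
    f=np.array(ctrl.current_contact_force())[:2]@x
    if h or f<-22:break
ctrl.sleep(.3);st("end")
a=ctrl.read_camera("scene")
cv2.imwrite("pics/c4.png",cv2.resize(a[225:345,240:360],(600,600),interpolation=2))
```

```text
0 s -32.27 lat -0.04 z 0.0258 F along 0.7 lat 1.0 z 2.5 w 37.5 17.8
False s -11.14 lat 0.03 z 0.0257 F along -9.4 lat 0.4 z 15.8 w 37.7 18.4
False s -8.61 lat 0.01 z 0.0256 F along -17.6 lat 0.2 z 21.1 w 37.7 18.7
False s -7.78 lat 0.03 z 0.0256 F along -22.1 lat 0.1 z 23.3 w 37.7 18.9
end s -7.8 lat 0.01 z 0.0256 F along -22.0 lat -0.3 z 24.1 w 37.9 19.2
```

View pics/c4.png

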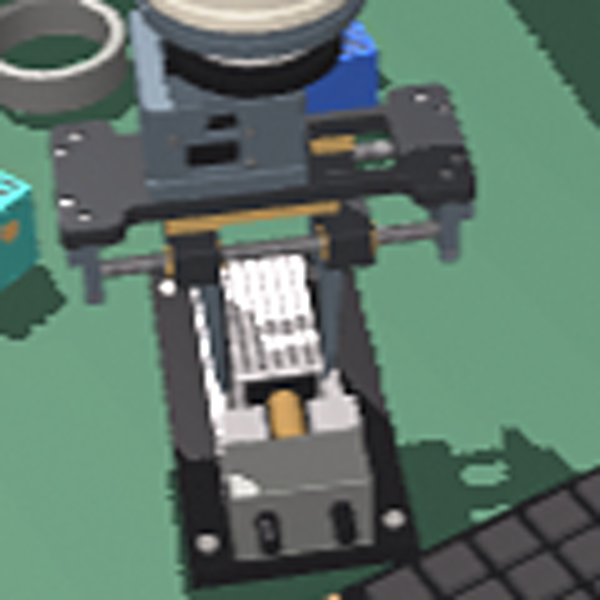

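The module lies in the channel but its end hasn't reached the stop blocks: a gap remains at (250,385) in the crop and s = -7.8 mm. The 24 N of downforce is adding friction, so I'll ease that and push on.

```bash
cat > p.py <<'E'
from h import *
th=np.radians(-22.4);x=np.array([np.cos(th),np.sin(th)]);y=np.array([-x[1],x[0]])
seat=np.array([.6460,-.1915])+.001*y
def st(h):
    f=np.array(ctrl.current_contact_force());d=np.array(ctrl.current_tool_pos())
    print(h,"s",round((d[:2]-seat)@x*1e3,2),"lat",round((d[:2]-seat)@y*1e3,2),"z",round(d[2],4),"F along",round(f[:2]@x,1),"lat",round(f[:2]@y,1),"z",round(f[2],1),"w",round(ctrl.current_grip_width()*91,1),"M",np.round(ctrl.current_wrist_torque(),2),round(ctrl.current_t(),1))
    return f[:2]@x,f[2]
E
python3 - <<'E'
from p import *
z=.0255
for i in range(8):
    z+=.0004; ctrl.move_l([*(seat-.003*x),z],vel=.02);f=st(round(z,4))
    if f[1]<5:break
for s in np.arange(-.002,.008,.001):
    h=ctrl.move_l([*(seat+s*x),z],vel=.02);f=st(round(s,4))
    if f[0]<-28:break
    if f[1]>8: z+=.0003
E
```

```text
0.0259 s -5.76 lat 0.02 z 0.0256 F along -16.2 lat -0.3 z 15.5 w 37.5 M [ 0.99  2.41 -0.02] 19.5
0.0263 s -5.58 lat -0.01 z 0.0256 F along -12.6 lat 0.1 z 8.2 w 37.9 M [ 0.83  1.84 -0.01] 19.8
0.0267 s -5.37 lat -0.01 z 0.0256 F along -9.3 lat -0.8 z 0.9 w 37.8 M [ 0.72  1.33 -0.04] 20.0
-0.002 s -4.21 lat 0.03 z 0.0256 F along -8.5 lat -0.7 z 1.1 w 37.8 M [0.59 1.25 0.04] 20.3
-0.001 s -3.29 lat -0.0 z 0.0256 F along -8.6 lat 0.0 z 0.7 w 37.6 M [ 0.63  1.35 -0.03] 20.5
0.0 s -2.33 lat 0.02 z 0.0256 F along -8.9 lat -0.4 z 1.2 w 38.2 M [ 0.61  1.41 -0.01] 20.8
0.001 s -1.44 lat -0.02 z 0.0256 F along -9.6 lat -0.9 z 2.2 w 37.4 M [0.69 1.39 0.01] 21.0
0.002 s -0.49 lat 0.01 z 0.0256 F along -9.3 lat -0.2 z 1.9 w 37.7 M [ 0.72  1.46 -0.09] 21.3
0.003 s 0.41 lat -0.01 z 0.0256 F along -11.1 lat -0.1 z 3.2 w 37.6 M [ 0.7   1.56 -0.04] 21.5
0.004 s 1.35 lat -0.01 z 0.0256 F along -11.7 lat 0.6 z 3.1 w 37.7 M [ 0.7   1.58 -0.02] 21.8
0.005 s 2.15 lat -0.02 z 0.0256 F along -12.0 lat -0.2 z 4.2 w 37.6 M [ 0.76  1.79 -0.06] 22.0
0.006 s 2.14 lat 0.04 z 0.0256 F along -18.2 lat -1.3 z 9.7 w 38.0 M [ 1.09  2.57 -0.16] 22.3
0.007 s 2.22 lat 0.03 z 0.0256 F along -21.8 lat 0.0 z 11.1 w 37.6 M [ 1.32  3.17 -0.14] 22.5
```

Run:
```python
from p import *
ctrl.move_l([*(seat+.008*x),.0273],vel=.02);ctrl.sleep(.6);st("end")
a=ctrl.read_camera("scene")
cv2.imwrite("pics/c5.png",cv2.resize(a[225:345,240:360],(600,600),interpolation=2))
```

```text
end s 2.31 lat 0.03 z 0.0256 F along -26.5 lat -0.3 z 11.2 w 38.1 M [ 1.5   3.74 -0.26] 23.4
```

View pics/c5.png

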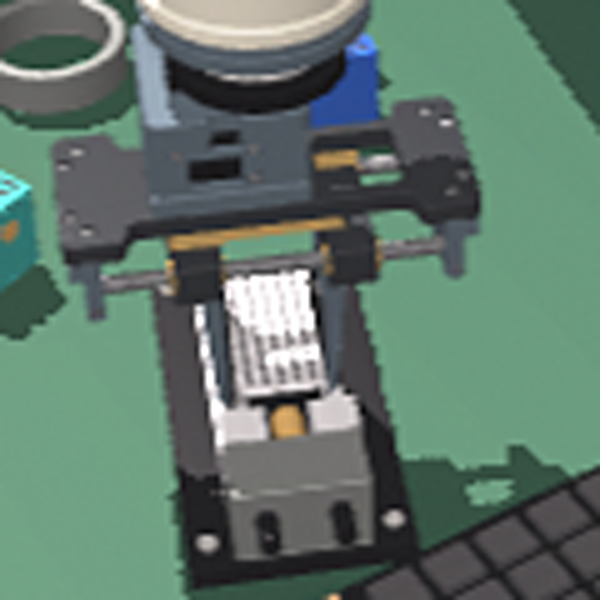

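The module's end face at (280,390) now meets both stop blocks, at (240,415) and (335,410). It sits square and is held at about 26 N, so I'm handing in.

```bash
python3 -c "
from bench import ctrl
print(ctrl.sign_off())"
```

```text
the job is handed in; nothing more can be done
None
```

I turned the knob anticlockwise to its end stop, and the gripper is holding the module flat in the cradle, squarely on both stop blocks with about 26 N of push; no other loose item was touched as far as I saw, and I handed the job in at about 24 s (no verdict came back).

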